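# Cull the chipped block and hold a sound one in the corner jig

## Task

One of the three aluminium blocks has a broken-off corner: put that one in the red scrap bin and let go of it. Then take either sound block, stand it upright on the plate of the corner jig and press it into the corner, its long side flush against the long fence and its end against the end stop, and finish while still holding it pressed firmly against both. Leave the remaining sound block and everything else on the desk where they are.

Things in the scene. Friction and masses are not known exactly. Their poses are not given: they have to be found in the camera images.
- jig_corner (a point): Corner of the fixed jig, where the inner faces of its two blue fences would meet, on top of its dark base plate (8 mm thick, 140 x 116 mm). x runs along the long fence towards the end stop, y points at the long fence, z up. The fences' inner faces are the planes y = 0 and x = 0; the free plate lies to -x and -y. A seated block's centre is at (-30, -18, +22) mm, either end first.
- long_fence: Long blue fence of the jig, a rigid bar 14 mm thick, inner face from x = -113 to -1 mm of the jig corner. It rises only 10 mm above the plate, so fingers holding a block across its width by its upper part pass over it. Origin: 45 mm along -x, 35 mm along -y and 8 mm below the jig corner, jig axes.
- end_stop: Short blue end stop of the jig, a rigid bar 14 mm thick, 10 mm high above the plate, inner face from y = -86 to -6 mm of the jig corner. Origin and axes as for the long fence.
- scrap_bin: Red open scrap bin, 130 (x) x 120 (y) x 32 mm tall, walls and floor 4 mm, fixed on the desk, empty. Origin: centre of its underside.
- chipped_block_center (a point): The odd one: aluminium block 60 mm long (x), 36 mm wide (y), 44 mm tall (z up), one small tapped hole in the top, 0.15 to 0.31 kg, loose on the desk. This point: its centre, 22 mm up. Its +x +y corner is broken off over the full height: full width only for x below 6 mm, then narrowing raggedly to 16 mm at the +x end.
- sound_block_a_center (a point): Sound aluminium block 60 mm long (x), 36 mm wide (y), 44 mm tall (z up), two small tapped holes in the top, 0.15 to 0.31 kg, loose on the desk. This point: its centre, 22 mm up. 
- sound_block_b_center (a point): Sound aluminium block 60 mm long (x), 36 mm wide (y), 44 mm tall (z up), two small tapped holes in the top, 0.15 to 0.31 kg, loose on the desk. This point: its centre, 22 mm up. 
- chipped_block: The same chipped block; origin at the centre of its underside.
- sound_block_a: The same sound block a; origin at the centre of its underside.
- sound_block_b: The same sound block b; origin at the centre of its underside.
- green_jar: Bystander: round glass jar with a green lid, 70 mm wide, 90 tall (origin at its underside); leave alone.
- pliers: Bystander: small pliers with yellow grips lying flat, 50x102x11 mm (origin at its underside); leave alone.
Mind the look-alikes: they are no part of the job. Leave any green or orange look-alike of the chipped_block alone. What is shaped like the sound_block_a but brown is not meant.

How it is judged:
By the outcome, as a careful person would: the job done as asked, in the order asked, and still so for the second after the job is handed in, while the arm keeps its last pose, push and grip.
It also fails if it takes over 72 s, if anything falls off the work surface, if the arm or the gripper's body presses on something with over 40 N, if the wrist force passes 120 N, or if a joint passes its speed limit or range.

## Robot

A 6-joint arm with a two-finger parallel gripper is mounted at the origin on a cart in front of the work surface, level with it; the furniture and walls round the work are solid. World frame = base frame: x ahead of the robot, y to its left, z up, the work surface at z = 0. Lengths are in m, angles in rad, forces in N, time in s.
With the tool pointing down it reaches from about 0.275 to 0.825 m from the base axis. Payload 4.9 kg.
Tool frame: the origin (TCP) lies midway between the tips of the shut fingers; the grasp point (between the pads) lies 19 mm behind it (grip_point_offset is the distance from the TCP to the grasp point, in m); z points along the fingers, x is the direction in which the jaws open and shut, and the axes are right-handed (so a half turn about z gives the same grasp; the last joint's range is limited). The gripper opens to 85 mm and grips with 20 to 120 N. Pads are 22 mm wide; open, the fingers measure 114 mm over their backs; the gripper's body (76 mm by 85 mm) begins 54 mm behind the grasp point. The pads swing forward as they close: fully open they stand 13 mm farther back than shut.
Start: joints at [0.987, 0.326, -0.193, 1.052, 0, 1.437], TCP at [0.239, 0.495, 0.197] pointing down, gripper open.
Joint ranges: [-2.65, 2.65], [-0.97, 1.79], [-1.3, 1.35], [-1.93, 2.1], [-1.47, 1.37], [-3.14, 3.14]. Speed limits (rad/s): [2.57, 2.57, 3.14, 3.14, 3.14, 3.14].

## Interface

Orientations are given as a rotation vector (axis times angle).
In Python, from cell import * gives the robot as it stands. Calls block until the motion is done:
- movep(position, orientation): joint-space move of the TCP to a pose.
- move_l(position, velocity=0.15, rot=None, until_force=None): straight line of the TCP; rot=None keeps the orientation; velocity is the mean speed in m/s. With until_force (N) it stops when the force on the tool has changed by that much, and returns True; else False.
- set_joints(angles): joint-space move.
- let_go() and grab(newtons=None): open the fingers fully, or close them until they stop; newtons is the grip in N (None keeps the last).
- sleep(seconds).
- ik(position, orientation): joint angles nearest the present ones, or None.
- get_state(): the state.
- grab_frame(name): name is "side" or "top" or "wrist"; returns a dict with "img" (480x640x3 uint8, red, green, blue), "fx", "fy", "cx", "cy" (pixels), "cam_to_world" (4x4, takes a point from camera to world coordinates); the wrist camera has in their place "T_tool_cam" (4x4, takes a point from camera to tool coordinates, whose origin is the TCP and whose axes are the tool frame's). Camera axes: x right, y down, z forward; pixel columns grow to the right and rows downward; lengths in m; the calibration is good to about 2 mm. A picture is of the moment at which its call begins: read the wrist's pose just before it. There is no depth.
A pose or a line that the arm cannot do raises MotionError and nothing moves.
- sign_off(): hands the job in, once; it reports no verdict.
Trained networks look in the newest picture that a camera, given by its name, has taken for a name from the list of things; names that differ only in an ending like _2 or _b are one class to them, and where a whole thing is asked for, a point or a joint stands for the part that bears it (a point fixed in the world has none). Each returns a list of dicts, best first, with "score" (0 to 1); they miss things now and then, are a little off and sometimes report something else, mostly with a low value. They report only what shows in the picture. A call takes as long as a camera call. They do not tell look-alikes from the thing itself.
- spot_in(camera, name): "centre" ([column, row] in pixels, amid what is visible of it).
- silhouettes(camera, name): "mask" (480x640 bool, what is visible of it) and "centre" ([column, row] in pixels, amid what is visible of it).
- tip_of(camera, name): "centre" ([column, row] in pixels: a listed point, or the origin of a listed thing).
The state is a dict: "clock": time; "q": joint angles; "joint_velocities": joint speeds; "tau": joint torques, N m; "position": TCP position; "eef_rot": TCP orientation; "contact_force": force on the tool from outside, world axes, zero at the start; "wrist_torque": the same for the moment, N m; "finger_gap": opening from 0.0 (shut) to 1.0 (fully open).
Only numpy, scipy, OpenCV 4.12 (cv2) and the standard library are available. Lean on these libraries where they do the work, as an engineer would, in place of code of your own. Each camera call takes 0.05 s, during which the arm holds its last target. There are 200 camera calls.

## Working session

There is one attempt and no reset: what is moved stays moved. The work goes in short steps, each a Python script; the robot and the scene stay as the last script left them, time stands still between calls to the robot, and variables do not carry over. Pictures are saved under pics/ and viewed, about 8 in all and at most 12, crops included, and the job is handed in when it is done.

```bash
mkdir -p pics; cat > h.py <<'E'
from cell import *
import numpy as np, cv2
from scipy.spatial.transform import Rotation as R
def shot(cam,name=None):
    s=get_state(); f=grab_frame(cam)
    if name: cv2.imwrite(f'pics/{name}.png',f['img'][...,::-1])
    if 'cam_to_world' in f: T=np.array(f['cam_to_world'])
    else:
        W=np.eye(4);W[:3,:3]=R.from_rotvec(s['eef_rot']).as_matrix();W[:3,3]=s['position'];T=W@np.array(f['T_tool_cam'])
    f['T']=T; return f
def world(f,px,z):
    d=f['T'][:3,:3]@np.array([(px[0]-f['cx'])/f['fx'],(px[1]-f['cy'])/f['fy'],1]); o=f['T'][:3,3]
    return o+d*(z-o[2])/d[2]
def pix(f,p):
    c=np.linalg.inv(f['T'])@np.append(p,1); return np.array([f['fx']*c[0]/c[2]+f['cx'],f['fy']*c[1]/c[2]+f['cy']])
def rot(yaw):  # tool down, jaw (tool x) direction at world angle yaw
    return (R.from_euler('z',yaw)*R.from_euler('x',np.pi)).as_rotvec()
E
python3 - <<'E'
from h import *
print(get_state())
for c in ['top','side']:
    f=shot(c,c+'0'); print(c,f['T'].round(3).tolist(),f['fx'],f['cx'],f['cy'])
    for n,z in [('jig_corner',.008),('scrap_bin',0),('chipped_block_center',.022),('sound_block_a_center',.022),('green_jar',0),('pliers',0),('long_fence',0),('end_stop',0)]:
        print(n,[(np.round(d['centre']).tolist(),world(f,d['centre'],z).round(3).tolist(),round(d['score'],2)) for d in tip_of(c,n)])
E
```

```text
{'clock': 0.0, 'q': array([ 9.86790182e-01,  3.26949637e-01, -1.93587388e-01,  1.05201947e+00,
        2.24905696e-05,  1.43661179e+00]), 'joint_velocities': array([-0.0011131 , -0.00034359,  0.0004172 , -0.00014802, -0.00032028,
       -0.00155546]), 'tau': array([-1.21721703e-03, -4.43399477e+01,  2.62439042e+01,  1.55625853e-02,
       -1.15597918e-04, -2.21018689e-05]), 'position': array([0.23875605, 0.4947532 , 0.19659744]), 'eef_rot': array([ 2.66031684e+00,  1.66969108e+00, -2.53144910e-03]), 'contact_force': array([-0.0584357 ,  0.49202601,  0.46609821]), 'wrist_torque': array([-0.01445856, -0.00608202,  0.02435638]), 'finger_gap': 1.004340758506242}
top [[-0.01, -0.994, 0.11, 0.454], [-1.0, 0.013, 0.027, 0.078], [-0.028, -0.11, -0.994, 1.009], [0.0, 0.0, 0.0, 1.0]] 444.02093699895545 315.8753928709186 236.60594500245818
jig_corner [([192.0, 282.0], [0.466, 0.386, 0.008], 0.89)]
scrap_bin [([454.0, 213.0], [0.616, -0.21, 0.0], 0.89)]
chipped_block_center [([408.0, 303.0], [0.414, -0.095, 0.022], 0.77), ([270.0, 219.0], [0.605, 0.208, 0.022], 0.58), ([278.0, 171.0], [0.715, 0.
[... 543 characters left out ...]
], 0.71)]
scrap_bin [([429.0, 311.0], [0.609, -0.216, 0.0], 0.82)]
chipped_block_center [([302.0, 226.0], [0.604, 0.193, 0.022], 0.9), ([298.0, 305.0], [0.409, -0.097, 0.022], 0.64), ([342.0, 216.0], [0.718, 0.188, 0.022], 0.61)]
sound_block_a_center [([338.0, 240.0], [0.626, 0.08, 0.022], 0.78), ([378.0, 233.0], [0.727, 0.06, 0.022], 0.74), ([206.0, 231.0], [0.405, 0.292, 0.022], 0.15)]
green_jar [([295.0, 212.0], [0.667, 0.326, 0.0], 0.57)]
pliers [([266.0, 207.0], [0.624, 0.405, 0.0], 0.4), ([204.0, 231.0], [0.419, 0.346, 0.0], 0.32)]
long_fence [([208.0, 231.0], [0.426, 0.34, 0.0], 0.83), ([380.0, 265.0], [0.653, -0.034, 0.0], 0.26)]
end_stop [([205.0, 231.0], [0.421, 0.345, 0.0], 0.66)]
```

View pics/top0.png

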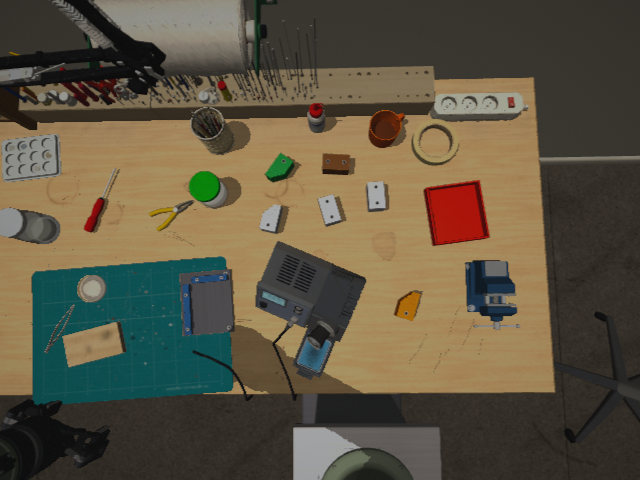

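View pics/side0.png

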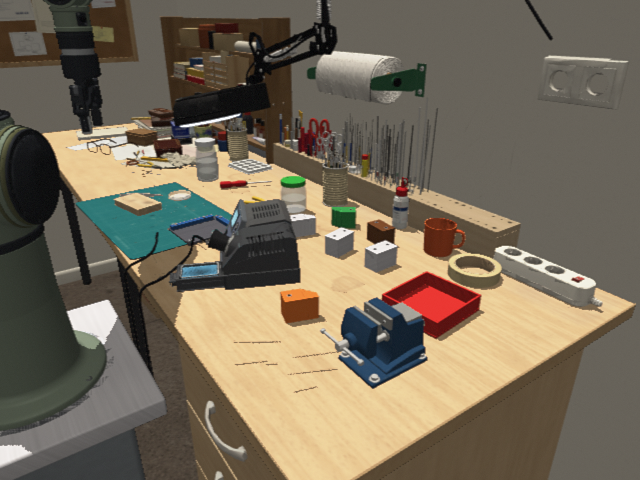

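The top view shows three white blocks: chipped at (271,219), sound ones at (330,209) and (376,196). The jig is at (207,303) with its long fence on the left and end stop at the top, and the bin is at (457,213). The soldering station stands to the right of the jig. Next, wrist close-ups.

```bash
cat >> h.py <<'E'
def camover(xy,z,yaw,Ttc):
    rv=rot(yaw); M=R.from_rotvec(rv).as_matrix(); T=np.array(Ttc)
    # TCP such that optical axis meets xy at z=.03
    o=M@T[:3,3]; d=M@T[:3,2]; 
    h=z+o[2]-.03; hit=o+d*h/(-d[2])
    return np.array([xy[0]-hit[0],xy[1]-hit[1],z]),rv
E
python3 - <<'E'
from h import *
f=grab_frame('wrist'); T=np.array(f['T_tool_cam']); print(T.round(3).tolist(),f['fx'])
for n,xy,z in [('jig',(.43,.36),.26),('blk',(.615,.13),.28)]:
    for yaw in (0,np.pi,np.pi/2,-np.pi/2):
        p,rv=camover(xy,z,yaw,T); q=ik(p,rv); print(n,yaw,p.round(3),None if q is None else np.round(q,2))
        if q is not None: break
    movep(p,rv); g=shot('wrist','w_'+n); np.save(n+'_T.npy',g['T']); print(get_state()['clock'])
    ns=[('jig_corner',.008),('long_fence',0)] if n=='jig' else [('chipped_block_center',.022),('sound_block_a_center',.022)]
    for m,zz in ns: print(m,[(np.round(d['centre']).tolist(),world(g,d['centre'],zz).round(4).tolist(),round(d['score'],2)) for d in tip_of('wrist',m)])
E
python3 -c "
import cv2,numpy as np
a=[cv2.imread(f'pics/w_{n}.png') for n in('jig','blk')]
"
```

```text
[[1.0, -0.001, -0.0, -0.001], [0.001, 0.944, 0.329, -0.084], [-0.0, -0.329, 0.944, -0.176], [0.0, 0.0, 0.0, 1.0]] 376.0197124655744
jig 0 [0.431 0.417 0.26 ] [0.65 0.39 0.06 1.24 0.   2.22]
1.875
jig_corner []
long_fence []
blk 0 [0.616 0.194 0.28 ] [0.19 0.48 0.25 1.34 0.   1.76]
3.1417
chipped_block_center [([412.0, 200.0], [0.7207, 0.1798, 0.022], 0.69), ([320.0, 181.0], [0.6118, 0.2025, 0.022], 0.55)]
sound_block_a_center [([333.0, 283.0], [0.6283, 0.0726, 0.022], 0.9), ([412.0, 294.0], [0.7301, 0.0579, 0.022], 0.59)]
```

View pics/w_jig.png

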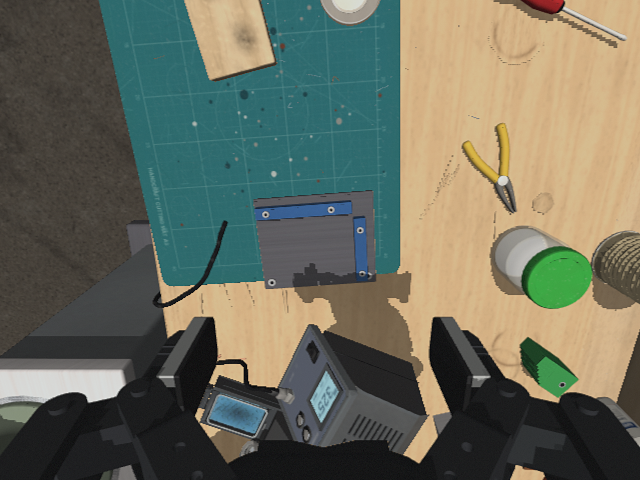

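View pics/w_blk.png

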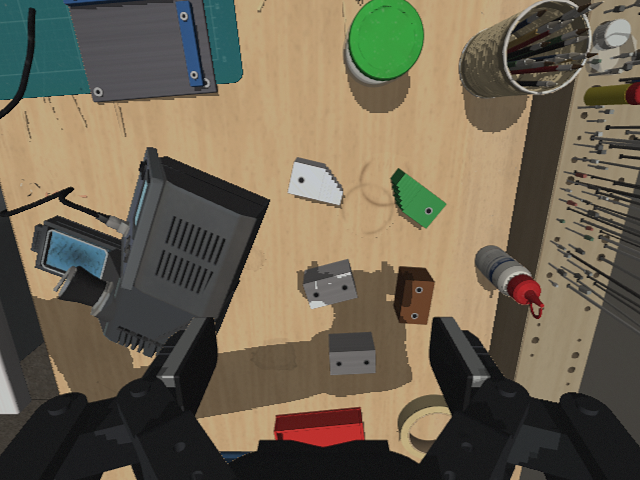

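Wrist views: jig blue long fence runs (255,213)–(350,208) and the end stop (357,217)–(367,280). The chipped block is at (315,182) with its cut at upper right. The sound blocks are at (330,284) and (352,353). I'll fit their known shapes to the masks.

```bash
cat > fit.py <<'E'
from h import *
from scipy.optimize import minimize
S=4
def prism(poly,z0,z1): return np.array([[*p,z] for p in poly for z in(z0,z1)])/1000
box=lambda x0,x1,y0,y1:[(x0,y0),(x1,y0),(x1,y1),(x0,y1)]
SOUND=[prism(box(-30,30,-18,18),0,44)]
CHIP=[prism([(-30,-18),(30,-18),(30,-2),(6,18),(-30,18)],0,44)]
JIG=[prism(box(-113,-1,0,14),8,18),prism(box(0,14,-86,-6),8,18)]
def render(f,parts,p,shape):
    im=np.zeros((shape[0]*S,shape[1]*S),np.uint8); c,s=np.cos(p[2]),np.sin(p[2])
    for v in parts:
        w=v.copy(); w[:,0]=c*v[:,0]-s*v[:,1]+p[0]; w[:,1]=s*v[:,0]+c*v[:,1]+p[1]
        u=np.array([pix(f,a) for a in w]); h=cv2.convexHull(((u+.5)*S*16).astype(np.int32)); cv2.fillConvexPoly(im,h,1,shift=4)
    return im>0
def fit(f,parts,mask,p0,yaws):
    m=np.repeat(np.repeat(mask,S,0),S,1); best=None
    def cost(p):
        r=render(f,parts,p,mask.shape); return 1-(r&m).sum()/max(1,(r|m).sum())
    for y in yaws:
        x0=np.array([*p0,y]); sim=np.vstack([x0]+[x0+d for d in np.diag([.006,.006,.12])])
        r=minimize(cost,x0,method='Nelder-Mead',options=dict(initial_simplex=sim,xatol=2e-4,fatol=1e-4,maxfev=150))
        if best is None or r.fun<best.fun: best=r
    return best.x.round(4).tolist(),round(1-best.fun,3)
def blue(img):
    h=cv2.cvtColor(img,cv2.COLOR_RGB2HSV); return cv2.inRange(h,(104,110,50),(122,255,255))>0
E
cat > m.py <<'E'
from fit import *
fw=shot('wrist'); ft=shot('top')
jobs=[('chipped_block',CHIP,(.608,.2),[-.3,1.3,-1.8,2.8]),('sound_block_a',SOUND,(.628,.075),[-.3,.3,1.2]),('sound_block_b',SOUND,(.645,-.03),[-.3,.3,1.5])]
for cam,f in(('wrist',fw),('top',ft)):
    ms={n:silhouettes(cam,n) for n in('chipped_block','sound_block_a')}
    for n,parts,p0,ys in jobs:
        c=pix(f,[*p0,.03]); cand=ms[n if n[0]=='c' else 'sound_block_a']
        d=min(cand,key=lambda d:np.hypot(*(np.array(d['centre'])-c)))
        print(cam,n,c.round(),np.round(d['centre']),d['mask'].sum(),fit(f,parts,d['mask'],world(f,d['centre'],.026)[:2],ys))
g=dict(fw); g['T']=np.load('jig_T.npy')
a=cv2.imread('pics/w_jig.png')[...,::-1]; m=blue(a); m[:180]=0;m[300:]=0;m[:,:240]=0;m[:,390:]=0
print('jig w',m.sum(),fit(g,JIG,m,(.466,.386),[0,-.1,.1]))
m=blue(ft['img']); m[:255]=0;m[345:]=0;m[:,:170]=0;m[:,242:]=0
print('jig t',m.sum(),fit(ft,JIG,m,(.466,.386),[0,-.1,.1]))
p=silhouettes('top','scrap_bin')[0]
print('bin',fit(ft,[prism(box(-65,65,-60,60),0,32)],p['mask'],(.615,-.21),[0,.1,-.1,1.5]))
E
python3 m.py
```

```text
wrist chipped_block [316. 185.] [316. 183.] 1733 ([0.6083, 0.204, -0.2492], np.float64(0.944))
wrist sound_block_a [333. 284.] [331. 286.] 1919 ([0.6231, 0.0726, 0.2514], np.float64(0.943))
wrist sound_block_b [345. 355.] [350. 354.] 1820 ([0.6529, -0.031, 0.0503], np.float64(0.941))
top chipped_block [273. 217.] [267. 220.] 484 ([0.6057, 0.2078, -0.1725], np.float64(0.934))
top sound_block_a [329. 207.] [330. 211.] 506 ([0.6233, 0.0745, 0.2576], np.float64(0.938))
top sound_block_b [376. 199.] [374. 192.] 485 ([0.6547, -0.0274, -0.0195], np.float64(0.889))
jig w 1854 ([0.4645, 0.3903, 0.0771], np.float64(0.838))
jig t 0 ([0.466, 0.386, 0.0], np.float64(0.0))
bin ([0.6143, -0.2079, 0.131], np.float64(0.976))
```

```bash
cat >> h.py <<'E'
def st(tag=''):
    s=get_state(); print(tag,'t',round(s['clock'],2),'p',s['position'].round(4),'F',s['contact_force'].round(1),'M',s['wrist_torque'].round(2),'gap',round(s['finger_gap'],3))
    return s
E
python3 - <<'E'
from h import *
from scipy.optimize import least_squares
fw=shot('wrist'); ft=shot('top')
for a,b in (((268,200),(282,243)),):
    r=least_squares(lambda p:np.r_[pix(fw,p)-a,pix(ft,p)-b],[.6,.2,.1]); print('station corner',r.x.round(3),r.fun.round(1))
b=np.array([.607,.205]); yw=-.235; g=b+np.array([np.cos(yw),np.sin(yw)])*-.010
rv=rot(yw+np.pi/2)
for z in(.15,.018): print(np.round(ik([*g,z],rv),2))
movep([*g,.15],rv); st('above')
move_l([*g,.018],.12,until_force=15); st('down')
grab(60); st('grab')
move_l([*g,.2],.2); st('lift')
shot('wrist','lift1')
E
```

```text
station corner [0.551 0.18  0.022] [-0.3 -0.2  0.4 -0.5]
[ 0.22  0.51 -0.03  1.03  0.    0.45]
[ 0.22  0.64 -0.18  0.75  0.    0.45]
above t 4.88 p [0.5977 0.2073 0.1504] F [-0.6 -0.5  0.6] M [-0.01 -0.04  0.04] gap 1.0
down t 6.13 p [0.598  0.2075 0.0189] F [-0.1  0.7 -0.1] M [-0.02 -0.01  0.04] gap 1.002
grab t 6.9 p [0.5973 0.2073 0.018 ] F [ 0.4 -0.5  0.8] M [ 0.01 -0.01  0.03] gap 0.003
lift t 7.96 p [0.5965 0.2072 0.1987] F [-0.4 -0.  -0.3] M [-0.02 -0.01  0.01] gap -0.002
```

View pics/lift1.png

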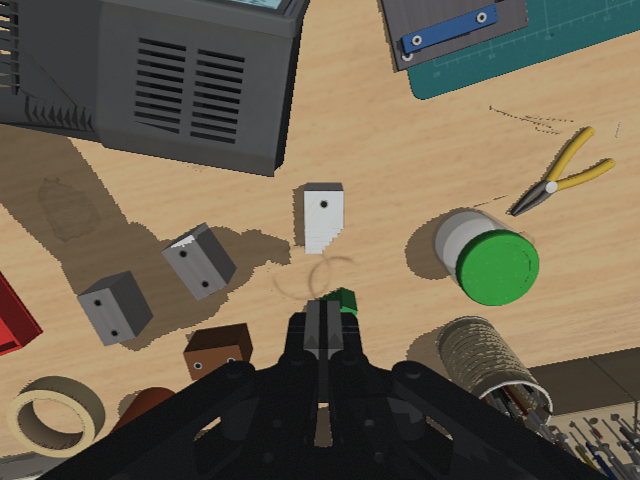

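The grasp closed on nothing. The block is untouched at (323,215) and the fingertips show at about row 300. I'll check the fingertips against the reported TCP in the side view.

```bash
python3 - <<'E'
from h import *
s=get_state(); f=shot('side'); t=shot('top'); w=shot('wrist')
for n,k in(('side',f),('top',t),('wrist',w)): 
    im=k['img'].copy(); u=pix(k,s['position']); print(n,u.round(1))
    cv2.circle(im,tuple(int(v) for v in u.round()),2,(255,0,0),-1)
    x,y=[int(v) for v in u]; x=max(50,x);y=max(50,y)
    c=im[y-50:y+50,x-50:x+50]; globals()['c_'+n]=cv2.resize(c,(260,260),interpolation=cv2.INTER_NEAREST)
cv2.imwrite('pics/tcp.png',np.hstack([c_side,c_top,c_wrist])[...,::-1])
E
```

```text
side [294.4 152.2]
top [257.8 209.3]
wrist [324.7 283.5]
```

View pics/tcp.png

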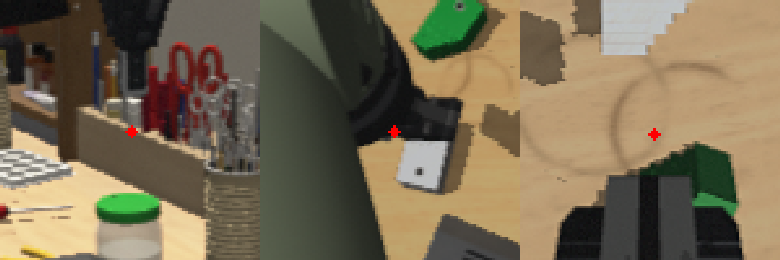

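The tip offset is ambiguous in these crops. I'll settle it by touching bare desk gently with the shut fingers.

```bash
python3 - <<'E'
from h import *
rv=rot(1.336)
s=st(); print(s['eef_rot'].round(3),rv.round(3))
movep([.54,-.1,.12],rv); s=st(); print(s['eef_rot'].round(3), s['q'].round(3))
move_l([.54,-.1,.03],.12)
hit=False
try: hit=move_l([.54,-.1,-.045],.04,until_force=5)
except Exception as e: print(e)
s=st('touch %s'%hit)
ims=[]
for n in('side','top'):
    k=shot(n); u=pix(k,s['position']); print(n,u.round(1)); im=k['img'].copy()
    im[int(round(u[1])),int(round(u[0]))]=(255,0,0)
    x,y=[int(v) for v in u]; ims.append(cv2.resize(im[y-60:y+40,x-50:x+50],(400,400),interpolation=cv2.INTER_NEAREST))
cv2.imwrite('pics/touch.png',np.hstack(ims)[...,::-1])
move_l([.54,-.1,.15],.2); st()
E
```

```text
t 8.16 p [0.5966 0.2072 0.1986] F [-1.1  0.2  0.4] M [-0.03  0.02  0.03] gap -0.003
[-2.466 -1.945  0.003] [2.466 1.946 0.   ]
 t 9.38 p [ 0.5407 -0.0993  0.1204] F [ 0.2 -0.3  0.1] M [0.03 0.01 0.07] gap 0.004
[2.465e+00 1.947e+00 1.000e-03] [-0.316  0.388 -0.31   0.871  0.    -0.082]
touch True t 11.71 p [ 0.5398 -0.0999 -0.0338] F [-1.   0.3  6.4] M [ 0.1   0.18 -0.  ] gap -0.001
side [357.2 309.9]
top [403.8 248.1]
 t 12.88 p [ 0.5391 -0.0997  0.1488] F [ 0.   0.  -0.4] M [ 0.01  0.04 -0.  ] gap -0.003
```

View pics/touch.png

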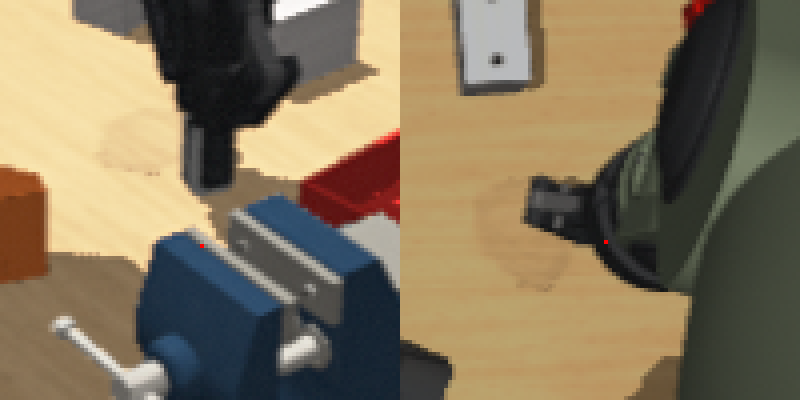

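The shut fingers met the desk at reported z = −0.034. That matches the wrist view, where the tip sits at row ~298 rather than the ~260 expected for a tip at z = 0. So the real tips are about 34 mm behind the reported TCP, with no visible sideways offset. I'll correct z by that amount and redo the grasp.

```bash
echo 'DZ=-.0335  # reported TCP z = real tip z + DZ (touch-calibrated on desk)' >> h.py
python3 - <<'E'
from h import *
let_go()
b=np.array([.607,.205]); yw=-.235; g=b+np.array([np.cos(yw),np.sin(yw)])*-.010
rv=rot(yw+np.pi/2)
movep([*g,.12],rv)
move_l([*g,.018+DZ],.12,until_force=12); st('down')
grab(60); s=st('grab')
if s['finger_gap']>.2:
    move_l([*g,.17],.2); st('lift')
    shot('wrist','lift2')
E
```

```text
down t 16.14 p [ 0.5981  0.2075 -0.0146] F [ 0.4 -0.9 -0.6] M [-0.02  0.03 -0.01] gap 1.003
grab t 16.66 p [ 0.5977  0.2074 -0.0149] F [-0.6  0.2  4.2] M [-0.    0.11  0.02] gap 0.407
lift t 17.73 p [0.5961 0.2071 0.1683] F [ 0.2 -0.1 -3.5] M [-0.01  0.05 -0.01] gap 0.408
```

```bash
python3 - <<'E'
from h import *
g=[.6143,-.198]; rv=rot(.131); print(np.round(ik([*g,.15],rv),2))
movep([*g,.15],rv); st('over')
move_l([*g,.026+DZ],.15,until_force=12); st('low')
let_go(); st('open')
move_l([*g,.15],.25)
# look at jig on the way to the sound block
T=np.array(grab_frame('wrist')['T_tool_cam'])
tf=shot('top','bin')
p,rv=camover((.44,.35),.14,np.pi/2+.08,T); print(p,np.round(ik(p,rv),2))
movep([p[0],p[1],.2],rv); move_l(p,.2); st('jigview'); f=shot('wrist','w_jig2'); np.save('jig2_T.npy',f['T'])
a=cv2.resize(f['img'],(480,360)); b=tf['img'][150:270,400:520]; b=cv2.resize(b,(300,360),interpolation=cv2.INTER_NEAREST)
cv2.imwrite('pics/binjig.png',np.hstack([a,b])[...,::-1])
E
```

```text
[-0.43  0.53  0.01  1.04 -0.    1.01]
over t 19.28 p [ 0.6146 -0.1967  0.15  ] F [ 0.2 -0.2 -2.3] M [ 0.06  0.   -0.  ] gap 0.41
low t 20.48 p [ 0.6153 -0.1983 -0.0064] F [ 0.6  0.3 -2.8] M [-0.07 -0.06 -0.  ] gap 0.409
open t 21.03 p [ 0.6144 -0.1981 -0.0073] F [ 0.3 -0.2 -0. ] M [ 0.02 -0.    0.04] gap 1.003
[0.42440592 0.34853264 0.14      ] [ 0.55  0.37 -0.28  0.92  0.    0.47]
jigview t 24.45 p [0.4246 0.3479 0.14  ] F [0.6 0.7 0.6] M [-0.01 -0.01 -0.  ] gap 1.002
```

View pics/binjig.png

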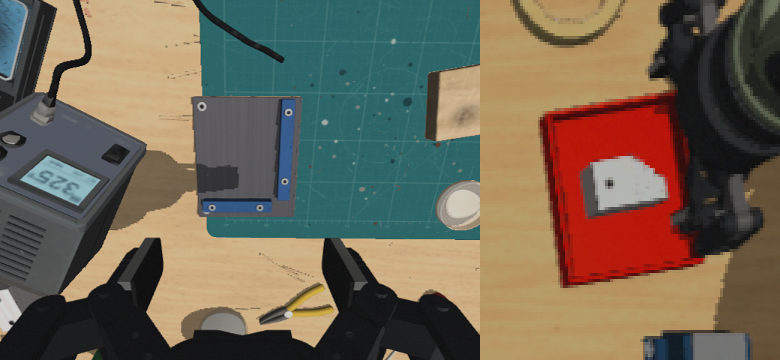

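The chipped block lies inside the bin. In the jig view, the long fence is at (287,150) and the end stop at (237,207), meeting at about (280,200). Next I'll fit the jig closely and pick up sound block a.

```bash
python3 - <<'E'
from fit import *
f=shot('wrist')
for T,n,lim in((np.load('jig2_T.npy'),'w_jig2',(110,295,250,410)),(np.load('jig_T.npy'),'w_jig',(180,300,240,390))):
    g=dict(f); g['T']=T; a=cv2.imread(f'pics/{n}.png')[...,::-1].astype(int)
    m=(a[...,2]-a[...,0]>28)&(a[...,2]-a[...,1]>18); k=np.zeros_like(m); k[lim[0]:lim[1],lim[2]:lim[3]]=1; m&=k
    m=cv2.morphologyEx(m.astype(np.uint8),cv2.MORPH_CLOSE,np.ones((7,7)))>0
    p,i=fit(g,JIG,m,(.466,.388),[0,.08,.15]); print(n,m.sum(),p,i)
    R_=render(g,JIG,p,m.shape)[::4,::4]
    # long-fence inner edge line cross-check: inner top edge at z=.018
    v=g['img']=a.astype(np.uint8).copy(); v[(R_^m)]=(255,0,0); cv2.imwrite(f'pics/d_{n}.png',v[lim[0]:lim[1],lim[2]:lim[3],::-1])
    print([(np.round(d['centre']).tolist(),world(g,d['centre'],.008).round(4).tolist()) for d in tip_of('wrist','jig_corner')] if n=='w_jig2' else '')
ims=[cv2.resize(cv2.imread(f'pics/d_{n}.png'),(390,400),interpolation=cv2.INTER_NEAREST) for n in('w_jig2','w_jig')]
cv2.imwrite('pics/dj.png',np.hstack(ims))
E
```

```text
w_jig2 3629 [0.4652, 0.3901, 0.0757] 0.82
[([367.0, 264.0], [0.4655, 0.3891, 0.008])]
w_jig 2065 [0.4645, 0.3903, 0.0771] 0.929
```

View pics/dj.png

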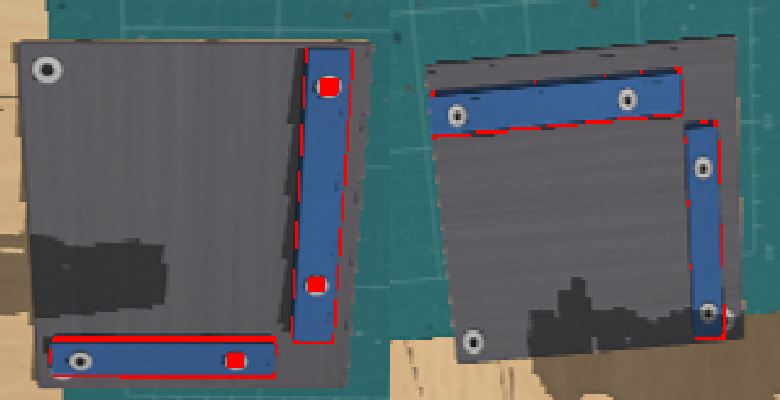

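Both jig fits agree: corner (0.465, 0.390), yaw 0.076. Now sound block a.

```bash
python3 - <<'E'
from h import *
g=np.array([.6232,.0733]); rv=rot(.2545+np.pi/2)
movep([*g,.15],rv)
move_l([*g,.014+DZ],.15,until_force=12); st('down')
grab(80); s=st('grab')
assert .35<s['finger_gap']<.5
move_l([*g,.17],.2); st('lift')
yw=.076; J=np.array([.465,.390]); C=R.from_euler('z',yw).as_matrix()[:2,:2]
pre=J+C@np.array([-.040,-.028]); rv=rot(yw+np.pi/2)
movep([*pre,.17],rv); s=st('over jig')
move_l([*pre,.04+DZ],.15); st('near')
shot('wrist','pre')
h=move_l([*pre,.012+DZ],.02,until_force=5); s=st('plate %s'%h)
print('block bottom est', s['position'][2]-DZ-.014)
E
```

```text
down t 27.17 p [ 0.6241  0.0734 -0.0185] F [-0.5 -0.4 -0.1] M [-0.05  0.01 -0.01] gap 0.999
grab t 27.68 p [ 0.6239  0.0734 -0.0188] F [-0.1 -0.1  4.5] M [0.03 0.11 0.09] gap 0.407
lift t 28.78 p [0.622  0.0733 0.1684] F [ 0.3 -0.5 -3.8] M [-0.01  0.06  0.01] gap 0.406
over jig t 30.09 p [0.428  0.3585 0.1698] F [-0.4 -0.6 -2.6] M [0.   0.   0.01] gap 0.409
near t 31.33 p [0.4281 0.3595 0.0074] F [ 0.  -0.7 -1.9] M [-0.06  0.05 -0.  ] gap 0.41
plate True t 32.27 p [ 0.4271  0.3589 -0.0108] F [-0.2 -0.2  5.2] M [-0.11  0.08  0.01] gap 0.41
block bottom est 0.008724093449235934
```

View pics/pre.png

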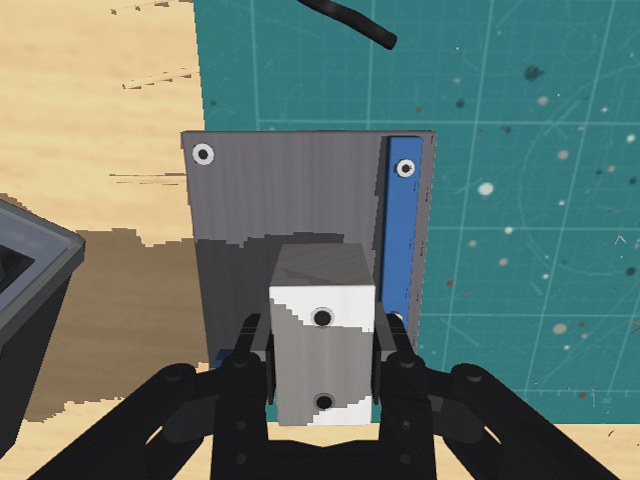

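The block is held parallel to the long fence and is on the plate. Now to press it in.

```bash
cat >> h.py <<'E'
yw=.076; J=np.array([.465,.390]); C=R.from_euler('z',yw).as_matrix()[:2,:2]
def jst(tag):
    s=get_state(); F=s['contact_force']; fj=C.T@F[:2]
    print(tag,'t',round(s['clock'],2),'jig xy mm',(C.T@(s['position'][:2]-J)*1e3).round(2),'tip z',round((s['position'][2]-DZ)*1e3,1),'Fjig',fj.round(1),round(F[2],1),'M',s['wrist_torque'].round(2),'gap',round(s['finger_gap'],3)); return s,fj
def push(dx,dy,v,uf,dz=0):
    s=get_state(); d=C@np.array([dx,dy]); return move_l(s['position']+np.array([*d,dz]),v,until_force=uf)
E
python3 - <<'E'
from h import *
jst('start')
print(push(0,.018,.015,10)); jst('y')
print(push(.020,0,.015,12)); jst('x')
sleep(.3); jst('settled')
E
```

```text
start t 32.27 jig xy mm [-40.18 -28.11] tip z 22.7 Fjig [-0.2 -0.2] 5.2 M [-0.11  0.08  0.01] gap 0.41
True
y t 33.12 jig xy mm [-39.99 -17.45] tip z 22.8 Fjig [-0.6 -0.7] 4.0 M [-0.03 -0.04 -0.06] gap 0.41
True
x t 33.62 jig xy mm [-39.86 -17.53] tip z 22.9 Fjig [-1.1  0.2] 4.4 M [ 0.04  0.03 -0.01] gap 0.408
settled t 33.92 jig xy mm [-39.88 -17.55] tip z 22.9 Fjig [-0.6  0.5] 4.4 M [ 0.32 -0.03  0.03] gap 0.409
```

```bash
python3 - <<'E'
from h import *
print(push(0,-.001,.02,None)); jst('off y')
print(push(.016,0,.015,12)); s,f=jst('x')
for i in range(5):
    s,f=jst('.')
    if f[0]<-8: break
    push(.0015,0,.01,15)
jst('x end')
E
```

```text
False
off y t 34.17 jig xy mm [-39.78 -17.95] tip z 22.9 Fjig [-0.3  2.8] 2.9 M [0.72 0.01 0.09] gap 0.408
True
x t 34.67 jig xy mm [-37.97 -18.78] tip z 23.0 Fjig [-0.3 -0.2] 3.9 M [ 0.05 -0.09 -0.03] gap 0.407
. t 34.67 jig xy mm [-37.97 -18.78] tip z 23.0 Fjig [-0.3 -0.2] 3.9 M [ 0.05 -0.09 -0.03] gap 0.407
. t 35.02 jig xy mm [-37.78 -18.91] tip z 23.0 Fjig [-3.2  2. ] 7.3 M [0.36 0.67 0.07] gap 0.404
. t 35.27 jig xy mm [-37.77 -18.91] tip z 23.0 Fjig [-3.7  1.4] 6.6 M [0.44 0.66 0.08] gap 0.409
. t 35.52 jig xy mm [-37.77 -18.92] tip z 23.0 Fjig [-3.9  2.1] 6.2 M [0.42 0.67 0.09] gap 0.404
. t 35.77 jig xy mm [-37.79 -18.94] tip z 23.0 Fjig [-3.7  1.3] 6.8 M [0.42 0.67 0.1 ] gap 0.407
x end t 36.02 jig xy mm [-37.76 -18.92] tip z 23.1 Fjig [-4.3  2. ] 7.3 M [0.4  0.69 0.05] gap 0.406
```

The x push stalled at −37.8 mm. The hole positions put contact with the end stop at about −31.3 mm, so this looks like plate friction under downward load. I'll unload z and try again.

```bash
python3 - <<'E'
from h import *
push(-.001,-.003,.02,None,dz=.002); s,f=jst('unload')
def goto(x,y,z,v,uf=None):
    p=J+C@np.array([x,y])/1e3; return move_l([*p,z/1e3+DZ],v,until_force=uf)
print(goto(-38,-21,25,.02)); jst('clear')
print(goto(-33.5,-21,25,.015,12)); jst('x near')
print(goto(-27,-21,25,.015,12)); jst('x contact?')
E
```

```text
unload t 36.38 jig xy mm [-39.31 -22.71] tip z 24.4 Fjig [-0.2  0.1] -2.6 M [-0.04 -0.02 -0.01] gap 0.406
False
clear t 36.63 jig xy mm [-37.87 -21.03] tip z 24.8 Fjig [-0.1  0.2] -3.0 M [ 0.04 -0.04  0.05] gap 0.409
False
x near t 37.08 jig xy mm [-33.37 -21.01] tip z 25.0 Fjig [ 0.  -0.3] -2.9 M [-0.03 -0.07  0.06] gap 0.407
False
x contact? t 37.67 jig xy mm [-31.44 -21.15] tip z 24.3 Fjig [-9.2 -0. ] 2.3 M [ 0.02  1.91 -0.07] gap 0.407
```

Contact with the end stop came at −31.4 mm, as predicted. Now lower to the plate and load both fences with commanded overtravel (about 2 N/mm).

```bash
cat >> h.py <<'E'
def goto(x,y,z,v,uf=None):
    p=J+C@np.array([x,y])/1e3; return move_l([*p,z/1e3+DZ],v,rot(yw+np.pi/2),until_force=uf)
E
python3 - <<'E'
from h import *
goto(-33,-20,25,.02); jst('back')
goto(-33,-20,22.3,.01); jst('down')
goto(-25,-20,22.3,.015); jst('x press')
goto(-25,-11.5,22.3,.015); s,_=jst('y press')
sleep(.4); s,_=jst('settled')
print('tilt deg',np.degrees((R.from_rotvec(s['eef_rot'])*R.from_rotvec(rot(yw+np.pi/2)).inv()).as_rotvec()).round(2))
shot('wrist','seat')
E
```

```text
back t 38.12 jig xy mm [-32.41 -19.84] tip z 25.3 Fjig [-0.3 -0.2] -2.2 M [-0.01 -0.02 -0.01] gap 0.409
down t 38.53 jig xy mm [-32.35 -19.85] tip z 22.7 Fjig [-0.1 -1.3] 2.3 M [-0.14  0.07 -0.02] gap 0.411
x press t 39.22 jig xy mm [-31.34 -19.86] tip z 22.9 Fjig [-17.4  -0.6] 20.8 M [-0.33  3.28 -0.19] gap 0.411
y press t 39.93 jig xy mm [-31.29 -19.26] tip z 22.9 Fjig [-16.3 -19.9] 30.9 M [-4.57  2.82 -0.48] gap 0.407
settled t 40.33 jig xy mm [-31.26 -19.22] tip z 22.9 Fjig [-16.2 -20. ] 31.2 M [-4.5   2.8  -0.42] gap 0.405
tilt deg [-0.87  0.47 -0.17]
```

View pics/seat.png

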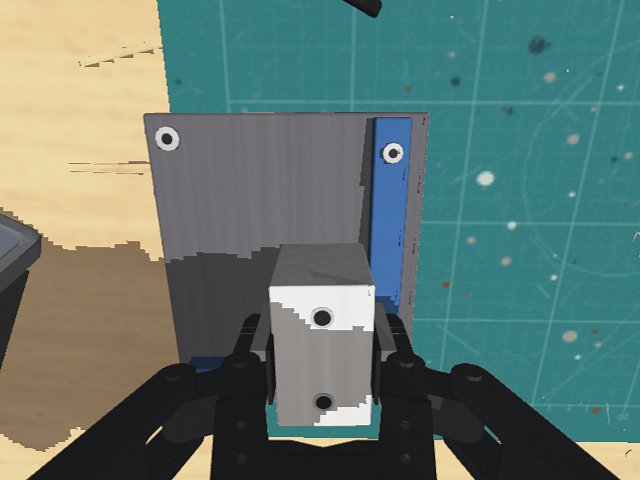

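x is seated, but y stuck at −19.2 mm: the pressing coupled into 31 N downward, and plate friction took the y load. Earlier y contact was at −17.5 mm. I'll redo it from a slight hover, pressing y first, then x, and trim z last.

```bash
python3 - <<'E'
from h import *
goto(-32.5,-20,24.8,.02); jst('hover')
goto(-32.5,-12.5,24.8,.015); jst('y press')
goto(-26,-12.5,24.8,.015); jst('x press')
sleep(.3); s,_=jst('settled')
print('tilt deg',np.degrees((R.from_rotvec(s['eef_rot'])*R.from_rotvec(rot(yw+np.pi/2)).inv()).as_rotvec()).round(2))
E
```

```text
hover t 41.12 jig xy mm [-32.28 -19.74] tip z 24.6 Fjig [0.4 0.3] -2.5 M [ 0.   -0.02  0.03] gap 0.41
y press t 41.77 jig xy mm [-32.64 -17.23] tip z 24.6 Fjig [  0.1 -12.1] 3.4 M [-2.67 -0.35 -0.32] gap 0.408
x press t 42.35 jig xy mm [-31.27 -17.27] tip z 23.5 Fjig [-8.7 -9.9] 5.6 M [-2.57  1.67 -0.42] gap 0.408
settled t 42.65 jig xy mm [-31.23 -17.29] tip z 23.5 Fjig [ -8.9 -10.7] 6.2 M [-2.55  1.64 -0.31] gap 0.41
tilt deg [-0.57  0.45 -0.1 ]
```

Both fences are now in contact (x −31.25, y −17.3, about 10 N each). The block is still ~0.7 mm high with ~0.6° of elastic tilt, so I'll cancel the tilt and settle it onto the plate.

```bash
cat >> h.py <<'E'
R0=R.from_rotvec(rot(yw+np.pi/2))
def tilt(s): return (R.from_rotvec(s['eef_rot'])*R0.inv()).as_rotvec()
def gotor(x,y,z,c,v=.01):
    p=J+C@np.array([x,y])/1e3; return move_l([*p,z/1e3+DZ],v,rot=(R.from_rotvec(c)*R0).as_rotvec())
E
python3 - <<'E'
from h import *
c=-tilt(get_state())
gotor(-26,-12.5,24.8,c); s,_=jst('untilt'); print(np.degrees(tilt(s)).round(2))
z=24.8
for i in range(6):
    if s['position'][2]-DZ<.0229 or s['contact_force'][2]>14: break
    z-=.4; c=c-.6*tilt(s); gotor(-26,-12.5,z,c); s,_=jst('z%.1f'%z); print(np.degrees(tilt(s)).round(2))
np.save('c.npy',np.r_[c,z])
E
```

```text
untilt t 42.9 jig xy mm [-31.02 -17.1 ] tip z 23.2 Fjig [-6.9 -9.3] 2.8 M [-2.32  1.41 -0.44] gap 0.41
[ 0.03 -0.02 -0.01]
z24.4 t 43.15 jig xy mm [-31.02 -17.09] tip z 23.1 Fjig [ -8.6 -10.3] 5.6 M [-2.41  1.53 -0.36] gap 0.408
[ 0.   -0.01  0.  ]
z24.0 t 43.4 jig xy mm [-31.05 -17.08] tip z 22.9 Fjig [ -9.2 -10.7] 6.2 M [-2.5   1.65 -0.39] gap 0.409
[ 0. -0.  0.]
```

On the plate now. Mz ≈ −0.32 Nm under pure y press (12 N) puts the contact near the block's +x end, so there is a small yaw error. I'll scan yaw for a balanced, flush contact.

```bash
python3 - <<'E'
from h import *
c=np.load('c.npy')[:3]
gotor(-33,-19.5,25,np.zeros(3),.02); jst('hover')
for d in (0,-.4,-.8,-1.2,-1.6,-2.0):
    gotor(-33,-13,24.6,np.array([c[0],0,np.radians(d)]),.02); s,f=jst('yaw%.1f'%d)
    print('  act yaw',np.degrees(tilt(s)).round(2),'contact x mm',round(1e3*s['wrist_torque'][2]/f[1],1))
    if s['wrist_torque'][2]>.15: break
E
```

```text
hover t 44.05 jig xy mm [-32.53 -19.05] tip z 25.2 Fjig [ 0.8 -0.7] -3.0 M [0.02 0.   0.02] gap 0.41
yaw0.0 t 44.52 jig xy mm [-32.98 -17.  ] tip z 24.4 Fjig [ 0.7 -9.7] 1.9 M [-2.34 -0.29 -0.24] gap 0.405
  act yaw [ 0.09 -0.07 -0.15] contact x mm 24.4
yaw-0.4 t 44.77 jig xy mm [-33.09 -16.84] tip z 24.4 Fjig [ -0.2 -10.5] 3.1 M [-2.22 -0.25 -0.26] gap 0.411
  act yaw [ 0.11 -0.05 -0.54] contact x mm 25.1
yaw-0.8 t 45.02 jig xy mm [-33.13 -16.76] tip z 24.4 Fjig [  0.9 -10.1] 1.4 M [-2.24 -0.24 -0.06] gap 0.412
  act yaw [ 0.11 -0.05 -0.9 ] contact x mm 5.5
yaw-1.2 t 45.27 jig xy mm [-33.18 -16.86] tip z 24.3 Fjig [ -0.  -10.8] 2.2 M [-2.27 -0.17  0.24] gap 0.406
  act yaw [ 0.1  -0.05 -1.26] contact x mm -21.9
```

Balance is at an actual yaw of −0.87°. Final seating with that yaw.

```bash
python3 - <<'E'
from h import *
c=np.load('c.npy')[:3]; tgt=np.radians([0,0,-.87]); c[2]=np.radians(-.8)
gotor(-33,-19.5,24.8,np.array([0,0,c[2]]),.02); jst('hover')
gotor(-33,-12,24.6,c,.02); jst('y')
gotor(-25,-12,24.6,c,.02); s,_=jst('x')
z=24.6
for i in range(7):
    c=c-.7*(tilt(s)-tgt); gotor(-25,-11.5,z,c); s,_=jst('z%.1f'%z); print('   ',np.degrees(tilt(s)).round(2))
    if s['contact_force'][2]>12: break
    z-=.4
np.save('c.npy',np.r_[c,z])
sleep(.5); s,_=jst('settled')
shot('wrist','fin'); shot('top','fin_top')
E
```

```text
hover t 45.75 jig xy mm [-32.87 -19.04] tip z 24.9 Fjig [-0.6  0.6] -1.9 M [-0.02 -0.    0.03] gap 0.405
y t 46.27 jig xy mm [-32.81 -16.81] tip z 24.5 Fjig [  1.4 -13.5] 3.1 M [-2.89 -0.45  0.04] gap 0.41
x t 46.83 jig xy mm [-30.93 -16.83] tip z 23.2 Fjig [ -9.8 -10.6] 6.9 M [-2.6   1.87 -0.08] gap 0.411
z24.6 t 47.08 jig xy mm [-30.88 -16.88] tip z 23.2 Fjig [ -8.9 -12.9] 7.3 M [-2.81  1.82 -0.05] gap 0.405
    [-0.07 -0.   -0.87]
z24.2 t 47.33 jig xy mm [-30.87 -16.83] tip z 23.0 Fjig [-10.4 -13.3] 8.9 M [-2.95  1.98 -0.09] gap 0.41
    [-0.01 -0.   -0.87]
z23.8 t 47.58 jig xy mm [-30.88 -16.83] tip z 22.8 Fjig [-11.4 -12.1] 11.1 M [-2.93  1.98 -0.09] gap 0.407
    [-0.   -0.   -0.86]
z23.4 t 47.83 jig xy mm [-30.9  -16.84] tip z 22.7 Fjig [-10.8 -13.5] 13.6 M [-3.07  2.21 -0.06] gap 0.406
    [-0.   -0.01 -0.87]
settled t 48.33 jig xy mm [-30.86 -16.84] tip z 22.7 Fjig [-12.1 -13.2] 12.9 M [-3.1   2.19 -0.05] gap 0.407
```

```bash
python3 - <<'E'
from h import *
d=np.load('c.npy'); c=d[:3]; tgt=np.radians([0,0,-.87]); s=get_state()
for z in (22.9,22.4):
    c=c-.7*(tilt(s)-tgt); gotor(-24.5,-11,z,c); s,_=jst('z%.1f'%z); print('   ',np.degrees(tilt(s)).round(2))
sleep(.6); s,_=jst('settled')
w=shot('wrist','fin2'); t=shot('top','fin2t')
a=cv2.resize(w['img'],(480,360)); b=cv2.resize(t['img'][130:350,160:500],(320,207)); b=np.vstack([b,np.zeros((153,320,3),np.uint8)])
cv2.imwrite('pics/final.png',np.hstack([a,b])[...,::-1])
E
```

```text
z22.9 t 48.67 jig xy mm [-30.9  -16.85] tip z 22.7 Fjig [-13.8 -16.3] 19.7 M [-3.49  2.64 -0.02] gap 0.407
    [-0.06  0.03 -0.87]
z22.4 t 48.92 jig xy mm [-30.88 -16.83] tip z 22.7 Fjig [-16.  -16.7] 24.1 M [-3.71  2.83  0.01] gap 0.413
    [-0.01 -0.   -0.87]
settled t 49.52 jig xy mm [-30.85 -16.82] tip z 22.7 Fjig [-15.5 -15.1] 23.4 M [-3.7   2.84 -0.04] gap 0.406
```

View pics/final.png

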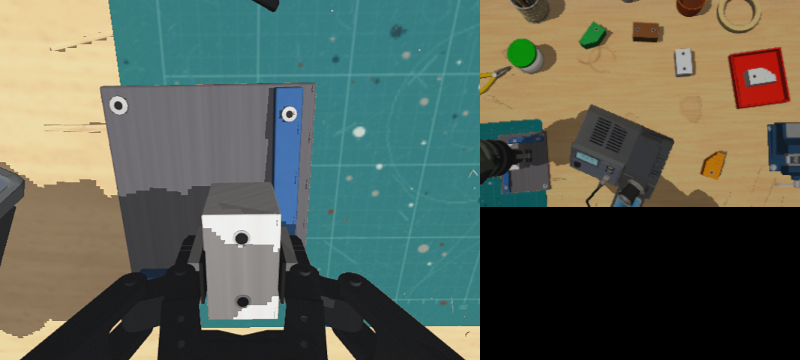

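z now stays at 22.7 mm as the downward force rises, so the block is on the plate. Both fences carry about 15 N and Mz is about 0. The picture shows the chipped block in the bin and the other items where they were, so I'm handing in.

```bash
python3 -c "
from h import *
jst('end'); sign_off()"
```

```text
end t 49.62 jig xy mm [-30.89 -16.82] tip z 22.7 Fjig [-16.  -15.9] 24.7 M [-3.67  2.84 -0.01] gap 0.407
the job is handed in; nothing more can be done
```

The job is handed in at 49.6 s. The chipped block is in the red scrap bin and released. Sound block a stands upright on the jig plate, still gripped and pressed into the corner.

**Last checks:**
- **Pressing force:** about 16 N on the end stop, 16 N on the long fence and 25 N down onto the plate. Position and forces held steady.
- **Flush fit:** yaw was set so the load on the long fence is balanced (vertical moment about 0), with the remaining tilt under 0.1°.
- **Rest of the desk:** the last top picture shows the chipped block in the bin, and sound block b and the look-alikes where they were. The pliers are cut off at the edge of that crop; I never went near them.

**What failed or disagreed along the way:**
- **First grasp:** it closed on nothing. The real fingertips are about 34 mm behind the reported TCP, which I found by touching the desk and then corrected for.
- **First seating:** it reached the end stop, but friction on the plate held the block about 2 mm short of the long fence. I redid it from a slight hover.
- **Jig yaw:** the camera estimate was about 0.9° off, which I corrected from the wrist torque.
- **Final position:** the tool sits at (−30.9, −16.8) mm in the camera-fitted jig frame, where −30, −18 is ideal. That is within the camera calibration plus about 1.3 mm of grip offset along the fence. I took the seating itself from the contact forces.

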